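# Press a post foot into the corner of the drilling jig and hold it for its last hole

### The arm

A 6-joint arm with a two-finger parallel gripper is mounted at the origin on the work surface. World frame = base frame: x ahead of the robot, y to its left, z up, the work surface at z = 0. Lengths are in m, angles in rad, forces in N, time in s.
With the tool pointing down it reaches from about 0.35 to 0.775 m from the base axis. Payload 7.3 kg.
Tool frame: the origin (TCP) lies at the very end of the fingers, on their centre line; the grasp point (between the pads) lies 19 mm behind it (robot.pinch_z is the distance from the TCP to the grasp point, in m); z points along the fingers, y is the line along which they close (so a half turn about z gives the same grasp; the last joint's range is limited). The gripper opens to 92 mm and grips with 3 to 60 N. Pads are 19 mm wide; open, the fingers measure 130 mm over their backs; the gripper's body (75 mm by 190 mm) begins 47 mm behind the grasp point.
Start: joints at [1.132, 0.342, 1.524, -0, 1.275, -0.146], TCP at [0.152, 0.503, 0.227] pointing down, gripper open.
Joint ranges: [-2.53, 2.53], [-0.77, 2.02], [0.04, 2.7], [-1, 4.14], [0.28, 2.66], [-3.11, 3.11]. Speed limits (rad/s): [2.57, 2.57, 3.14, 3.14, 3.14, 3.14].

### API

Orientations are given as [roll, pitch, yaw] about the fixed x, y, z axes, in that order (R = Rz(yaw) Ry(pitch) Rx(roll)).
In Python, from cell import robot gives the robot as it stands.
- The arm moves only by the tool move_arm, never from a script. Its argument "motion" is a list of rows, each a list of 6 numbers: the shift along the tool's x, y, z in units of 0.1 m (1.0 is 0.1 m), then the turn, a rotation vector about the tool's x, y, z in units of pi rad (1.0 is pi rad). In form: [[dx, dy, dz, rx, ry, rz], ...]. A call has 1 to 12 rows; each row is the pose to reach, as a shift and turn from the pose commanded when the call began, along the tool's axes at that moment, turning the shorter way round; what a row does not reach only later rows make up. A row lasts 1/8 s, in which the tool goes at most 62.5 mm and 10.7 degrees, less where a joint would pass 70% of its speed; a pose out of reach is approached as far as the arm can. A call with a number of a shift or a turn outside -1 to 1 is refused whole. A call with a gripper value outside its range is refused whole. "fingers" is the opening, from -1 (shut) to 1 (fully open), set as the call begins (left out, the last holds). The fingers move at their own pace and stop on an object; "newtons" is the grip in N (left out, the last holds). Time passes only in rows, so rows that repeat a pose let the fingers close. It gives the time, the measured TCP pose, the force, the opening and the grip force at its end, in the units of the state.
- robot.observe(): the state, without advancing time (a new reading comes with each control period).
- robot.read_camera(name): name is "scene" or "top" or "wrist"; returns a dict with "image" (480x640x3 uint8, red, green, blue), "range_z" (480x640 float32, m along the optical axis (not along the pixel's ray), 0 where there is no reading), "vfov" (degrees; the focal length in pixels is half the picture's height over the tangent of half this angle, whatever the lens; pixels are square), "cx", "cy" (the principal point, pixels), "extrinsics" (4x4, takes a point from camera to world coordinates); the wrist camera has in their place "hand_eye" (4x4, takes a point from camera to tool coordinates, whose origin is the TCP and whose axes are the flange's). Camera axes: x right, y up, looking along -z (the intrinsics and any distortion apply to the point x, -y, -z); pixel columns grow to the right and rows downward; lengths in m; the calibration is good to about 2 mm. The wrist camera is an equidistant fisheye: a pixel r from the principal point sees the ray r / f radians off the axis. A picture is of the moment at which its call begins: read the wrist's pose just before it.
- robot.hand_in(): hands the job in; it is judged then, once.
The state is a dict: "time": time; "qpos": joint angles; "qvel": joint speeds; "joint_efforts": joint torques, N m; "tool_pos": TCP position; "tool_rot": TCP orientation; "contact_force": force on the tool from outside, world axes, zero at the start; "torque": the same for the moment, N m; "opening": finger opening in m; "grip_force": force on a finger pad.
Only numpy, scipy, OpenCV 4.12 (cv2) and the standard library are available. Lean on these libraries where they do the work, as an engineer would, in place of code of your own. Each camera call takes 0.05 s, during which the arm holds its last target. There are 200 camera calls.

### The job

One post foot on the bench (a square steel plate with a stub of square tube on it) still lacks its fourth corner hole. Turn it so that the corner without a hole goes into the corner of the drilling jig, lay it flat on the jig's board, slide it in under the guide bush until it is firmly and squarely against both fences, and keep holding and pressing it there: finish while holding it, since I drill next. Leave the finished foot and everything else on the bench where it lies.

Things in the scene. Friction and masses are not known exactly. Their poses are not given: they have to be found in the camera images.
- post_foot: Post foot to be drilled: steel plate 90 x 90 x 8 mm, a stub of square tube 30 x 30 mm upright on its middle (top 68 mm above the underside), about 0.6 kg. 11 mm holes in three corners, 14 mm from the edges. Origin: centre of the underside, z up, x and y square to the sides of plate and tube; the corner without a hole is at +x, +y. Starts flat on the bench, turned any way. Grip the tube from above.
- foot_corner (a point): The tip of the foot's undrilled corner, at its underside: 45, 45, 0 mm from the foot's origin in the foot's axes.
- jig: Drilling jig, screwed down: plywood board 180 x 180 mm, 12 mm thick. Origin: centre of its underside, at bench height; z up, x and y along its sides. Fences 16 mm tall stand along its +x and +y sides; the other sides are open. With the foot fully home its origin is at 20, 20, 12 mm in the jig's frame, axes parallel to the jig's; lower it 28 mm or more short of both fences to clear the bar.
- jig_corner (a point): Where the two fence faces would meet, on top of the board: 65, 65, 12 mm from the jig's origin in the jig's axes. The fences themselves stop 10 mm short of it (chip gap).
- guide_bush (a point): Top centre of the guide bush (18 mm across, top 36 mm above the board), 14 mm in from each fence face. It sits on a fixed steel bar 20 mm wide, 6 mm thick and 76 mm long that lies on the fence tops across the corner at 45 degrees, underside 16 mm above the board, inner edge 30 mm from the corner along the bisector: the plate slides in under it.
- end_fence: The rigid aluminium fence along the board's +x side: 130 mm long along the jig's y, 20 mm wide, 16 mm tall; its face looks to the jig's -x, 65 mm from the jig's origin. Origin: centre of its underside, on the board. A firm hand push is some 5 to 20 N on each fence. Smooth: friction of the plate on fences and board is about 0.3, so pressed hard on one fence it drags along it.
- side_fence: The rigid aluminium fence along the board's +y side: 130 mm long along the jig's x, 20 mm wide, 16 mm tall; its face looks to the jig's -y, 65 mm from the jig's origin. Origin: centre of its underside, on the board.
- finished_foot: A finished foot, the same plate and tube but with holes in all four corners; lies loose on the bench near the other one, and stays there. Origin: centre of its underside.
- drill: Loose dark green and black cordless drill on its side, about 260 x 210 mm, 65 mm high. Origin: under its housing. Stays where it is.
- hammer: Loose hammer with a wooden handle, 300 mm long. Origin: near its middle, at bench height. Stays where it is.
- snips: Loose tin snips with black grips, 250 mm long, 14 mm high. Origin: near the pivot. Stays where it is.
- knife: Loose yellow and black snap-off knife, 180 mm long, 18 mm high. Origin: middle of its underside. Stays where it is.
- pencil: Loose flat carpenter's pencil, 165 x 14 x 9 mm, lying between the jig and the feet. Origin: middle of its underside. Stays where it is.
- can_lid: Loose round yellow paint-can lid, 144 mm across, 8 mm high. Origin: centre of its underside. Stays where it is.
- rivet_dish: Loose shallow round white jar lid with rivets, 90 mm across, 14 mm high. Origin: centre of its underside. Stays where it is.
Not all that is in view belongs to the job. What is shaped like the post_foot but purple is not meant.

How it is judged:
At the end, for the whole second after the job is handed in: The robot still pushes the post foot; it presses on both fences with over 2 N each, undrilled corner within 4 mm of the jig's corner, sides parallel to the fences within 0.03 rad, flat on the board (2.5 mm, 0.03 rad) and still, all through the last second (contact force between post_foot and end_fence above 2 N and contact force between post_foot and side_fence above 2 N and horizontal distance between foot_corner and jig_corner below 0.004 m and angle between the x axis of post_foot and the x axis of jig, either way round below 0.03 rad and z of post_foot in the frame of jig between 0.0095 and 0.0145 m and angle between post_foot's own z axis and vertical below 0.03 rad and linear speed of post_foot below 0.01 m/s and contact force between any of the fingers, the arm and post_foot above 1 N); the arm keeps its last pose, push and grip.
It fails at once if another thing on the bench is shifted by more than 30 mm (distance of any of finished_foot, drill, hammer, snips, knife, pencil, can_lid, rivet_dish from where it was at the start of the episode above 0.03 m).
It also fails if it takes over 64 s, if anything falls off the work surface, if the arm or the gripper's body presses on something with over 40 N, if the wrist force passes 120 N, or if a joint passes its speed limit or range.

## Working session

There is one attempt and no reset: what is moved stays moved. The work goes in short steps, Python scripts to look and compute and a tool call to move; the robot and the scene stay as the last step left them, time stands still between calls to the robot, and variables do not carry over. Pictures are saved under pics/ and viewed, at most 10 in all, crops included, and the job is handed in when it is done.

Besides the shell and the picture viewer there is one more tool, called after "Call:" as name([rows], argument=value, ...), one row to a line, values as JSON. move_arm: Moves the arm, as the interface text tells. Shifts and turns lie within -1 to 1; 1 stands for 0.1 m of shift or pi rad of turn. Its arguments: {"type":"object","properties":{"motion":{"type":"array"},"fingers":{"type":"number"},"newtons":{"type":"number"}},"required":["motion"]}

```bash
ls; mkdir -p pics
cat > h.py <<'E'
import numpy as np, cv2
from cell import robot
from scipy.spatial.transform import Rotation as R
def f_of(c): return 240/np.tan(np.radians(c["vfov"])/2)
def cloud(c):
    f=f_of(c); v,u=np.mgrid[0:480,0:640]; z=c["range_z"]
    P=np.stack([(u-c["cx"])/f*z,-(v-c["cy"])/f*z,-z],-1)
    E=np.array(c["extrinsics"]); return P@E[:3,:3].T+E[:3,3]
def plane(c,u,v,h):
    f=f_of(c);E=np.array(c["extrinsics"])
    d=E[:3,:3]@np.array([(u-c["cx"])/f,-(v-c["cy"])/f,-1]);o=E[:3,3]
    return o+d*(h-o[2])/d[2]
def proj(c,p):
    f=f_of(c);E=np.array(c["extrinsics"]);q=E[:3,:3].T@(np.array(p)-E[:3,3])
    return c["cx"]+f*q[0]/-q[2], c["cy"]-f*q[1]/-q[2]
E
python3 - <<'E'
from h import *
c=robot.read_camera("top"); np.save("top.npy",c,allow_pickle=True)
cv2.imwrite("pics/top.png",c["image"][:,:,::-1])
s=robot.read_camera("scene"); np.save("scene.npy",s,allow_pickle=True)
cv2.imwrite("pics/scene.png",s["image"][:,:,::-1])
print({k:v for k,v in c.items() if k not in("image","range_z")})
print({k:v for k,v in s.items() if k not in("image","range_z")})
print(robot.observe())
E
```

```text
pics
{'vfov': 46.41716317978093, 'cx': 312.24360847402306, 'cy': 254.20166613806083, 'extrinsics': array([[ 0.00376073,  0.9923035 , -0.12377249,  0.3506407 ],
       [-0.99995691,  0.00478216,  0.00795643, -0.04935005],
       [ 0.00848709,  0.12373724,  0.99227872,  1.61853783],
       [ 0.        ,  0.        ,  0.        ,  1.        ]])}
{'vfov': 56.88257618949129, 'cx': 329.0244915188886, 'cy': 246.27561132311777, 'extrinsics': array([[ 0.81382602, -0.4340765 ,  0.38634803,  0.93079279],
       [ 0.58100985,  0.59555188, -0.55474815, -0.62522978],
       [ 0.01071284,  0.67594049,  0.73687834,  0.82496874],
       [ 0.        ,  0.        ,  0.        ,  1.        ]])}
{'time': 0.1, 'qpos': array([ 1.13198543e+00,  3.42622698e-01,  1.52489259e+00, -1.22592407e-05,
        1.27539489e+00, -1.45989153e-01]), 'qvel': array([-0.00338756, -0.00239698, -0.00224721, -0.00047223, -0.0010492 ,
       -0.0002836 ]), 'joint_efforts': array([ 1.07028784e-03, -4.31999803e+01, -2.44694048e+01,  7.18641886e-02,
        5.25614619e-02, -6.18898639e-05]), 'tool_pos': array([0.15137088, 0.50234012, 0.2261403 ]), 'tool_rot': array([-3.14028744e+00, -1.80063168e-04,  2.84877437e+00]), 'contact_force': array([ 0.27996558, -0.46989549,  0.09007412]), 'torque': array([-0.0124036 ,  0.02145321, -0.0189453 ]), 'grip_force': 0.0, 'opening': 0.09151200735221346}
```

View pics/top.png

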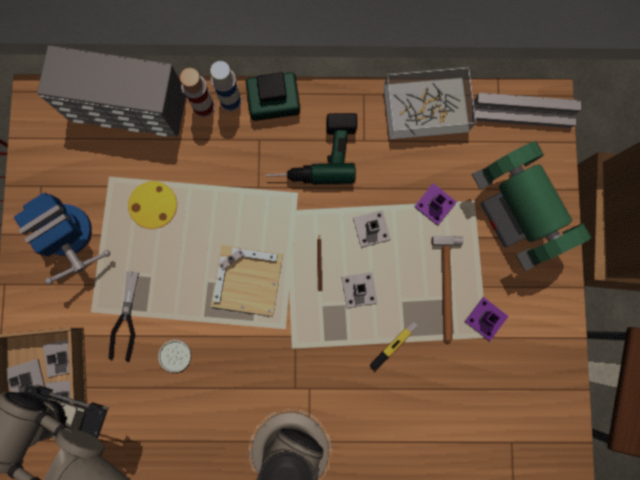

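View pics/scene.png

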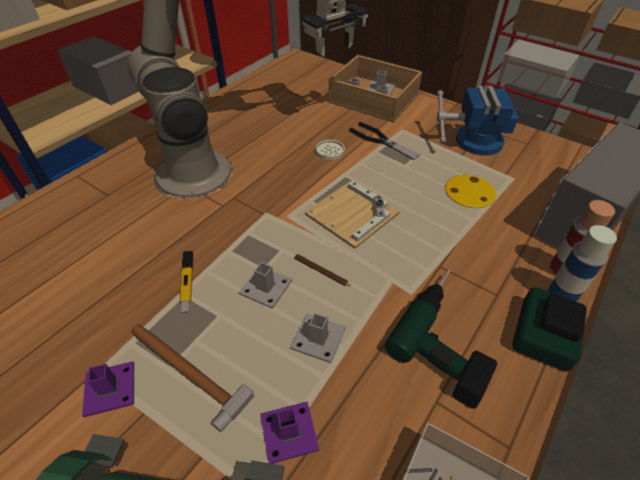

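The top view shows the two grey feet at px (371,229) and (358,290). The jig is at (250,280) with its fenced corner at the upper left, near (220,252). The scene view shows the same layout. I'll zoom in on the feet and jig.

Run:
```python
from h import *
c=np.load("top.npy",allow_pickle=True).item(); s=np.load("scene.npy",allow_pickle=True).item()
def crop(i,x,y,w,h,k): return cv2.resize(i[y:y+h,x:x+w],(w*k,h*k),interpolation=cv2.INTER_CUBIC)
a=crop(c["image"],335,205,65,110,5);b=crop(s["image"],235,255,120,110,4);j=crop(c["image"],200,235,90,90,5)
o=np.zeros((600,800,3),np.uint8)
o[:550,:325]=a; o[:300,325:725]=b[:300,:400]; 
jj=cv2.resize(j,(295,295)); o[305:600,325:620]=jj
cv2.imwrite("pics/crop.png",np.clip(o[:,:,::-1].astype(float)*1.4,0,255))
P=cloud(c); 
# tubes: points above 50mm in the region of the feet
for (u,v) in((371,229),(358,290)):
    q=P[v-25:v+25,u-25:u+25].reshape(-1,3); t=q[(q[:,2]>.055)&(q[:,2]<.08)]
    pl=q[(q[:,2]>.005)&(q[:,2]<.012)]
    print(len(t),t.mean(0),len(pl),pl.mean(0) if len(pl) else 0, np.median(q[:,2]))
    for m,z in((t,0),(pl,1)):
        r=cv2.minAreaRect(m[:,:2].astype(np.float32)*1000); print(r)
```

```text
59 [ 0.62941548 -0.23493183  0.06493393] 648 [ 0.6286536  -0.23467154  0.00789596] 0.002663326158616197
((629.6979370117188, -235.145263671875), (30.903112411499023, 31.09965705871582), 14.416133880615234)
((627.2403564453125, -232.2430877685547), (143.94760131835938, 144.75387573242188), 89.33802795410156)
51 [ 0.44932246 -0.19781867  0.0657161 ] 675 [ 0.44990702 -0.19663872  0.00788884] 0.0028428987068667144
((449.6160888671875, -198.07522583007812), (29.589014053344727, 30.734655380249023), 8.451508522033691)
((450.13262939453125, -193.25816345214844), (141.53692626953125, 142.05447387695312), 89.7867202758789)[ WARN:0@0.306] global loadsave.cpp:1063 imwrite_ Unsupported depth image for selected encoder is fallbacked to CV_8U.
```

View pics/crop.png

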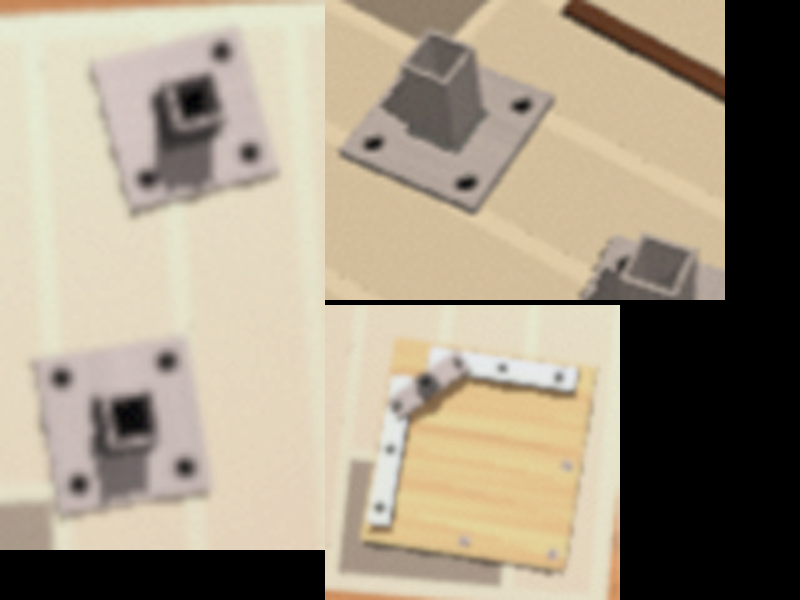

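```bash
cat >> h.py <<'E'
def mv(x,y,z,yaw,o=None):
    "print delta to the target, tool axes and units"
    o=o or robot.observe(); Rt=R.from_euler("xyz",o["tool_rot"])
    d=Rt.inv().apply(np.array([x,y,z])-o["tool_pos"])/0.1
    dr=(Rt.inv()*R.from_euler("xyz",[np.pi,0,yaw])).as_rotvec()/np.pi
    print("delta",np.round(d,3),np.round(dr,4))
E
python3 - <<'E'
from h import *
c=np.load("top.npy",allow_pickle=True).item(); P=cloud(c)
q=P[235:325,200:290].reshape(-1,3)
for lo,hi in((.009,.016),(.024,.031)):
    m=q[(q[:,2]>lo)&(q[:,2]<hi)]; print(len(m),cv2.minAreaRect(m[:,:2].astype(np.float32)*1000))
hsv=cv2.cvtColor(c["image"],cv2.COLOR_RGB2HSV)
m=(hsv[...,0]>8)&(hsv[...,0]<22)&(hsv[...,1]>90); m[:, :200]=0;m[:,290:]=0;m[:240]=0;m[318:]=0
k,_=cv2.findContours(cv2.morphologyEx(m.astype(np.uint8),cv2.MORPH_OPEN,np.ones((3,3))),0,2); k=max(k,key=cv2.contourArea)
w=np.array([plane(c,u,v,.012)[:2] for u,v in k[:,0]],np.float32)*1000; print(cv2.minAreaRect(w))
for u,v in((250,282),(320,263)): print(plane(c,u,v,.012))
mv(.42,.12,.25,2.849); mv(.629,-.235,.2,np.radians(104.4))
E
```

```text
2093 ((478.1605224609375, 133.6502685546875), (257.3998107910156, 253.876220703125), 89.23563385009766)
399 ((513.2891235351562, 153.90248107910156), (101.17878723144531, 220.65066528320312), 35.89829635620117)
((506.2115783691406, 110.07520294189453), (151.14761352539062, 63.52208709716797), 84.52523040771484)
[0.46971663 0.11623464 0.012     ]
[ 0.52554185 -0.08472304  0.012     ]
delta [-3.676 -2.886 -0.235] [-0.0004 -0.0001 -0.0001]
delta [-6.701 -5.681  0.268] [-4.000e-04  2.000e-04  3.268e-01]
```

Call:
move_arm([
  [-1,-0.75,-0.25,0,0,0],
  [-1,-0.75,-0.25,0,0,0],
  [-1,-0.75,-0.25,0,0,0],
], fingers=1)

```text
time: 0.48
tool_pos: [0.2276, 0.3998, 0.2524]
tool_rot: [3.141, 0.001, 2.844]
contact_force: [-0.7, -0.0, 0.1]
opening: 0.092
grip_force: 0.0
```

Call:
move_arm([
  [-1,-0.75,-0.25,0,0,0],
  [-1,-0.75,-0.25,0,0,0],
  [-1,-0.75,-0.25,0,0,0],
])

```text
time: 0.85
tool_pos: [0.3017, 0.2995, 0.2772]
tool_rot: [3.141, 0.001, 2.844]
contact_force: [-0.5, 0.9, -0.1]
opening: 0.0915
grip_force: 0.0
```

Call:
move_arm([
  [-1,-0.75,0,0,0,0],
  [-1,-0.75,0,0,0,0],
  [-1,-0.75,0,0,0,0],
])

```text
time: 1.23
tool_pos: [0.3753, 0.1989, 0.276]
tool_rot: [-3.141, -0.001, 2.844]
contact_force: [-0.7, -0.0, -1.4]
opening: 0.0916
grip_force: 0.0
```

Call:
move_arm([
  [-0.7,-0.6,0,0,0,0],
  [-0.7,-0.6,0,0,0,0.16],
  [-0.7,-0.6,0,0,0,0.32],
  [-0.7,-0.6,0,0,0,0.39],
  [-0.7,-0.6,0,0,0,0.39],
  [-0.7,-0.6,0,0,0,0.4533],
  [-0.7,-0.6,0,0,0,0.4533],
  [-0.7,-0.6,0,0,0,0.4533],
  [-0.7,-0.6,0,0,0,0.4533],
  [-0.7,-0.6,0,0,0,0.4533],
])

```text
time: 2.48
tool_pos: [0.4228, 0.125, 0.2763]
tool_rot: [-3.14, -0.001, 1.428]
contact_force: [0.3, 0.1, -0.2]
opening: 0.0919
grip_force: 0.0
```

Run:
```python
from h import *
o=robot.observe(); w=robot.read_camera("wrist"); w["obs"]=o; np.save("w1.npy",w,allow_pickle=True)
cv2.imwrite("pics/w1.png",w["image"][:,:,::-1]); print(o["time"],o["tool_pos"],o["tool_rot"],o["qpos"]); print({k:w[k] for k in("vfov","cx","cy","hand_eye")})
```

```text
2.475 [0.42282706 0.12499877 0.27633421] [-3.14049371e+00 -5.82130278e-04  1.42819580e+00] [1.12669058e-01 1.47766758e-01 1.64566595e+00 8.61853629e-04
 1.34907637e+00 2.55079349e-01]
{'vfov': 65.70646984690485, 'cx': 321.19189861424604, 'cy': 244.4427059074274, 'hand_eye': array([[ 3.66415066e-04,  9.69083211e-01,  2.46733858e-01,
         6.67619325e-02],
       [ 9.99999673e-01, -1.77094956e-04, -7.89495206e-04,
        -3.44802778e-05],
       [-7.21391228e-04,  2.46734066e-01, -9.69082958e-01,
        -1.58256542e-01],
       [ 0.00000000e+00,  0.00000000e+00,  0.00000000e+00,
         1.00000000e+00]])}
```

View pics/w1.png

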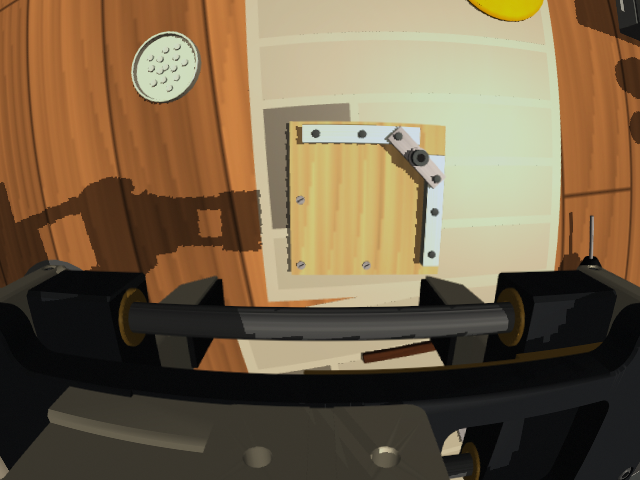

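The wrist view shows the whole jig. The end fence is at px (432,222), the side fence at (345,134), and the bush at (419,158). Next I'll get the jig pose from the fence tops and the board outline.

```bash
cat >> h.py <<'E'
def wpose(w):
    o=w["obs"]; T=np.eye(4);T[:3,:3]=R.from_euler("xyz",o["tool_rot"]).as_matrix();T[:3,3]=o["tool_pos"]
    return T@np.array(w["hand_eye"])
def wdir(w,u,v):
    f=f_of(w);a=(u-w["cx"])/f;b=(v-w["cy"])/f;t=np.hypot(a,b)+1e-12;k=np.tan(t)/t
    return np.stack([a*k,-b*k,-np.ones_like(a)],-1)
def wcloud(w):
    v,u=np.mgrid[0:480,0:640].astype(float);E=wpose(w)
    return (wdir(w,u,v)*w["range_z"][...,None])@E[:3,:3].T+E[:3,3]
def wplane(w,uv,h):
    uv=np.asarray(uv,float);E=wpose(w);d=wdir(w,uv[:,0],uv[:,1])@E[:3,:3].T
    return E[:3,3]+d*((h-E[2,3])/d[:,2])[:,None]
def grab():
    o=robot.observe();w=robot.read_camera("wrist");w["obs"]=o;return w
E
python3 - <<'E'
from h import *
w=np.load("w1.npy",allow_pickle=True).item(); P=wcloud(w)
q=P[110:290,270:460]; hs=cv2.cvtColor(w["image"],cv2.COLOR_RGB2HSV)[110:290,270:460]
bd=(abs(q[...,2]-.012)<.005)&(hs[...,1]>70); print("board z",np.median(q[bd][:,2]))
ft=(abs(q[...,2]-.028)<.005)&(hs[...,1]<60); print("fence z",np.median(q[ft][:,2]),ft.sum())
n,l,st,ce=cv2.connectedComponentsWithStats(ft.astype(np.uint8),connectivity=4)
for i in range(1,n):
    if st[i,4]>300:
        vv,uu=np.nonzero(l==i); m=wplane(w,np.c_[uu+270,vv+110],.028)[:,:2].astype(np.float32)*1000
        b=cv2.minAreaRect(m); print(st[i,4],b)
solid=(bd|ft|(q[...,2]>.009)).astype(np.uint8); k,_=cv2.findContours(cv2.morphologyEx(solid,cv2.MORPH_OPEN,np.ones((5,5))),0,2)
k=max(k,key=cv2.contourArea)[:,0]
m=wplane(w,k+[270,110],.012)[:,:2].astype(np.float32)*1000; print("board",cv2.minAreaRect(m))
# inner fence edges: board mask boundary per row/col
cols=[(u,np.nonzero(bd[:100,u])[0]) for u in range(40,100,2)]
top=[(u+270,v[v>15].min()+110-.5) for u,v in cols if len(v)]
rows=[(np.nonzero(bd[v])[0],v) for v in range(85,145,2)]
rt=[(u[u<160].max()+270.5,v+110) for u,v in rows]
for e in(top,rt):
    for h in(.012,.028):
        a=wplane(w,e,h)[:,:2].astype(np.float32)*1000
        L=cv2.fitLine(a,cv2.DIST_HUBER,0,.01,.01).ravel(); print(h,L,np.degrees(np.arctan2(L[1],L[0])))
# bush top: dark circle near (419,158)
g=q[...,2]>.040; vv,uu=np.nonzero(g); print("bush",g.sum(),q[g].mean(0) if g.any() else 0)
E
```

```text
board z 0.012278000339500383
fence z 0.028364505240890847 3473
1637 ((467.0423889160156, 206.6892852783203), (19.85953712463379, 105.85189819335938), 81.79541015625)
1438 ((547.6603393554688, 95.51858520507812), (102.70353698730469, 22.30959129333496), 81.53491973876953)
board ((477.8873596191406, 129.73712158203125), (180.55633544921875, 181.33778381347656), 81.57141876220703)
0.012 [ 9.8914099e-01 -1.4696983e-01  4.4474722e+02  2.0011301e+02] -8.451364
0.028 [ 9.8914063e-01 -1.4697199e-01  4.4428128e+02  1.9976695e+02] -8.451489
0.012 [1.4119937e-01 9.8998117e-01 5.3984247e+02 9.7925133e+01] 81.882744
0.028 [1.4119771e-01 9.8998141e-01 5.3577643e+02 1.0144772e+02] 81.882835
bush 807 [0.48534238 0.15310402 0.24135779]
```

Call:
move_arm([
  [-0.85,0.65,0,0,0,0],
  [-0.85,0.65,0,0,0,0],
  [-0.85,0.65,0,0,0,0],
])

```text
time: 2.9
tool_pos: [0.4764, 0.0282, 0.2761]
tool_rot: [-3.141, 0.0, 1.424]
contact_force: [-0.5, 0.0, -1.3]
opening: 0.0915
grip_force: 0.0
```

Call:
move_arm([
  [-0.85,0.65,0,0,0,0],
  [-0.85,0.65,0,0,0,0],
  [-0.85,0.65,0,0,0,0],
])

```text
time: 3.28
tool_pos: [0.528, -0.0648, 0.2759]
tool_rot: [-3.141, -0.0, 1.424]
contact_force: [-0.0, 0.4, 0.2]
opening: 0.0919
grip_force: 0.0
```

Call:
move_arm([
  [-0.85,0.65,0,0,0,0],
  [-0.85,0.65,0,0,0,0],
  [-0.85,0.65,0,0,0,0],
])

```text
time: 3.65
tool_pos: [0.5797, -0.1577, 0.2757]
tool_rot: [-3.14, -0.001, 1.425]
contact_force: [-0.4, 0.3, -0.3]
opening: 0.0922
grip_force: 0.0
```

Call:
move_arm([
  [-0.72,0.6,0.25,0,0,-0.0627],
  [-0.72,0.6,0.25,0,0,-0.1254],
  [-0.72,0.6,0.25,0,0,-0.1254],
  [-0.72,0.6,0.25,0,0,-0.1254],
  [-0.72,0.6,0.25,0,0,-0.1254],
  [-0.72,0.6,0.25,0,0,-0.1254],
])

```text
time: 4.4
tool_pos: [0.6282, -0.2365, 0.2527]
tool_rot: [3.141, 0.001, 1.819]
contact_force: [0.7, 0.1, -0.1]
opening: 0.0917
grip_force: 0.0
```

Run:
```python
from h import *
w=grab(); np.save("w2.npy",w,allow_pickle=True); o=w["obs"]
cv2.imwrite("pics/w2.png",w["image"][:,:,::-1]); print(o["time"],o["tool_pos"],o["tool_rot"])
P=wcloud(w); ok=w["range_z"]>.1
near=(np.hypot(P[...,0]-.629,P[...,1]+.235)<.08)&ok
t=near&(abs(P[...,2]-.068)<.006); pl=near&(abs(P[...,2]-.008)<.004)
for m,h in((t,.068),(pl,.008)):
    vv,uu=np.nonzero(m); a=wplane(w,np.c_[uu,vv],h)[:,:2].astype(np.float32)*1000
    print(len(a),np.c_[uu,vv].mean(0),np.median(P[m][:,2]),cv2.minAreaRect(a))
```

```text
4.4 [ 0.62817912 -0.2364899   0.2526978 ] [3.14063868e+00 5.47672489e-04 1.81912418e+00]
408 [325.40686275 219.15196078] 0.06779603166527742 ((631.3861694335938, -231.3627471923828), (30.165307998657227, 29.60416030883789), 14.278587341308594)
5024 [325.22253185 205.9651672 ] 0.008253034951198363 ((628.6979370117188, -230.61297607421875), (95.73070526123047, 91.68523406982422), 14.219925880432129)
```

View pics/w2.png

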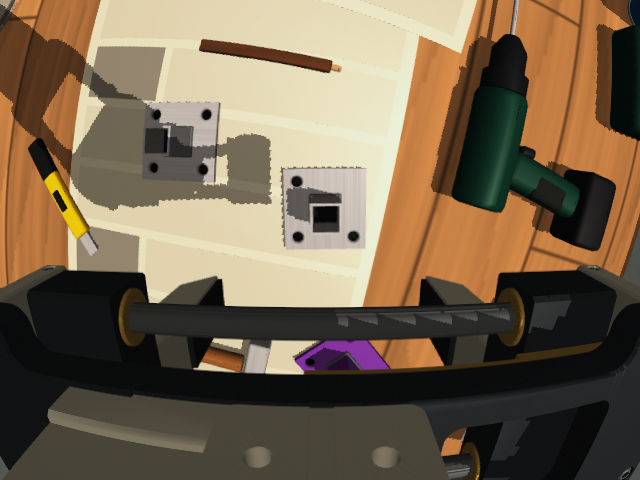

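The foot is directly below and already aligned with the tool: tube at px (325,215), undrilled corner at the upper right (362,172). I'll descend and grip it.

Call:
move_arm([
  [0.04,0.03,0.5,0,0,0],
  [0.04,0.03,1,0,0,0],
  [0.04,0.03,1,0,0,0],
])

```text
time: 4.82
tool_pos: [0.6278, -0.2316, 0.1478]
tool_rot: [-3.135, -0.006, 1.819]
contact_force: [-0.5, 0.6, -0.5]
opening: 0.0918
grip_force: 0.0
```

Call:
move_arm([
  [0,0,0.5,0,0,0],
  [0,0,1,0,0,0],
  [0,0,1,0,0,0],
])

```text
time: 5.2
tool_pos: [0.6289, -0.2324, 0.0503]
tool_rot: [-3.138, -0.003, 1.818]
contact_force: [-0.2, 0.3, 1.3]
opening: 0.0917
grip_force: 0.0
```

Call:
move_arm([
  [0,0,0.22,0,0,0],
  [0,0,0.22,0,0,0],
  [0,0,0.22,0,0,0],
])

```text
time: 5.58
tool_pos: [0.6317, -0.2337, 0.0328]
tool_rot: [3.138, 0.003, 1.819]
contact_force: [-0.1, -1.4, 0.1]
opening: 0.0915
grip_force: 0.0
```

Call:
move_arm([
  [0,0,0,0,0,0],
  [0,0,0,0,0,0],
  [0,0,0,0,0,0],
  [0,0,0,0,0,0],
  [0,0,0,0,0,0],
  [0,0,0,0,0,0],
  [0,0,0,0,0,0],
  [0,0,0,0,0,0],
], fingers=-1, newtons=40)

```text
time: 6.58
tool_pos: [0.6304, -0.233, 0.0297]
tool_rot: [3.141, 0.0, 1.819]
contact_force: [2.1, 0.3, -1.5]
opening: 0.0299
grip_force: 40.0
```

Call:
move_arm([
  [0,0,-0.4,0,0,0],
  [0,0,-0.8,0,0,0],
  [0,0,-1,0,0,0],
  [0,0,-1,0,0,0],
])

```text
time: 7.08
tool_pos: [0.6303, -0.2332, 0.1304]
tool_rot: [3.141, 0.001, 1.819]
contact_force: [-0.4, -0.4, -5.9]
opening: 0.03
grip_force: 40.0
```

Call:
move_arm([
  [0.3,-0.06,0,0,0,0],
  [0.7,-0.14,0,0,0,0],
  [1,-0.2,0,0,0,0],
])

```text
time: 7.45
tool_pos: [0.5839, -0.1391, 0.1271]
tool_rot: [-3.137, -0.003, 1.819]
contact_force: [0.7, -0.2, -5.5]
opening: 0.0294
grip_force: 40.0
```

Call:
move_arm([
  [0.4,-0.08,0,0,0,0],
  [0.8,-0.16,0,0,0,0],
  [1,-0.2,0,0,0,0],
])

```text
time: 7.82
tool_pos: [0.54, -0.047, 0.1279]
tool_rot: [-3.138, -0.002, 1.82]
contact_force: [-0.5, 0.5, -5.4]
opening: 0.0297
grip_force: 40.0
```

Call:
move_arm([
  [0.4,-0.08,0,0,0,0],
  [0.8,-0.16,0,0,0,0],
  [1,-0.2,0,0,0,0],
])

```text
time: 8.2
tool_pos: [0.497, 0.0443, 0.1288]
tool_rot: [-3.14, -0.001, 1.82]
contact_force: [0.1, -0.6, -5.5]
opening: 0.0301
grip_force: 40.0
```

Call:
move_arm([
  [0.3,-0.06,0,0,0,0.03],
  [0.6,-0.12,0,0,0,0.08],
  [0.81,-0.165,0,0,0,0.1254],
  [0.81,-0.165,0,0,0,0.1254],
  [0.81,-0.165,0,0,0,0.1254],
  [0.81,-0.165,0,0,0,0.1254],
])

```text
time: 8.95
tool_pos: [0.463, 0.1168, 0.1296]
tool_rot: [3.141, 0.0, 1.425]
contact_force: [0.5, -0.4, -5.7]
opening: 0.0294
grip_force: 40.0
```

Run:
```python
from h import *
w=grab(); np.save("w3.npy",w,allow_pickle=True); o=w["obs"]
cv2.imwrite("pics/w3.png",w["image"][:,:,::-1]); print(o["time"],o["tool_pos"],o["tool_rot"],o["contact_force"],o["opening"])
mv(.462,.118,.05,1.425)
```

```text
8.95 [0.46301119 0.11676435 0.12957175] [3.14139810e+00 1.92910879e-04 1.42473513e+00] [ 0.52901774 -0.40685675 -5.70431785] 0.029423831293143958
delta [ 0.01  -0.011  0.796] [ 0.0001  0.     -0.0002]
```

View pics/w3.png

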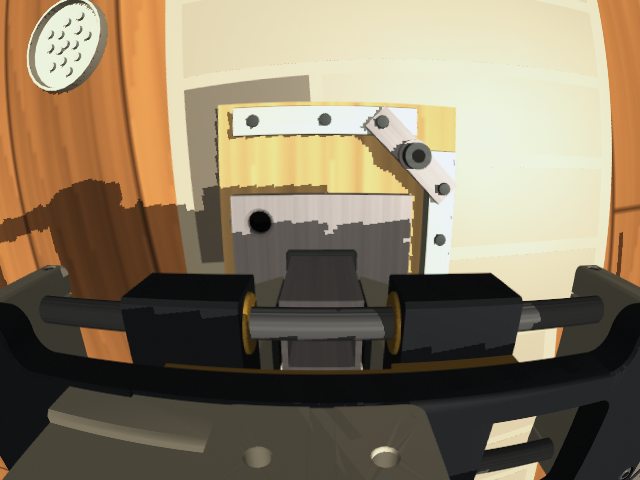

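The view shows the foot held square. The undrilled corner is at the upper right (412,195), facing the jig's corner, and the fences are clear. I'll check where the plate sits in the grip and re-measure the jig.

Run:
```python
from h import *
w=np.load("w3.npy",allow_pickle=True).item(); P=wcloud(w); o=w["obs"]
Rt=R.from_euler("xyz",o["tool_rot"]); 
m=(abs(P[...,2]-.108)<.006); m[:180]=0;m[265:]=0;m[:,:220]=0;m[:,425:]=0
top=[(u,np.nonzero(m[:,u])[0].min()-.5) for u in range(245,400,3)]
rt=[(np.nonzero(m[v])[0].max()+.5,v) for v in range(202,245,2)]; lf=[(np.nonzero(m[v])[0].min()-.5,v) for v in range(202,245,2)]
for e in(top,rt,lf):
    a=wplane(w,e,.108); t=Rt.inv().apply(a-o["tool_pos"])[:,:2].astype(np.float32)*1000
    L=cv2.fitLine(t,cv2.DIST_HUBER,0,.01,.01).ravel(); print("plate edge, tool mm",L, np.degrees(np.arctan(L[1]/L[0])))
hs=cv2.cvtColor(w["image"],cv2.COLOR_RGB2HSV); print("plate z",np.median(P[m][:,2]))
ft=(abs(P[...,2]-.028)<.005)&(hs[...,1]<60); ft[:95]=0; ft[:,:225]=0; ft[:,460:]=0;ft[275:]=0
n,l,st,ce=cv2.connectedComponentsWithStats(ft.astype(np.uint8),connectivity=4)
for i in range(1,n):
    if st[i,4]>400:
        vv,uu=np.nonzero(l==i); print(st[i,4],ce[i],cv2.minAreaRect(wplane(w,np.c_[uu,vv],.028)[:,:2].astype(np.float32)*1000))
```

```text
plate edge, tool mm [ 2.5258793e-03  9.9999678e-01  4.6573769e+01 -4.1038527e+00] 89.85527
plate edge, tool mm [ 9.9998945e-01 -4.5917844e-03  3.3182072e+01  4.5134407e+01] -0.2630908
plate edge, tool mm [ 9.9998528e-01 -5.4282490e-03  3.2344406e+01 -4.4936218e+01] -0.31101727
plate z 0.10817738707998759
3897 [302.70079548 119.74364896] ((466.4213562011719, 206.4820098876953), (20.0605525970459, 105.5609359741211), 81.67365264892578)
429 [406.65268065 117.71328671] ((532.2655639648438, 197.24913024902344), (19.203475952148438, 20.309471130371094), 81.72016906738281)
404 [446.32425743 161.57920792] ((558.5698852539062, 162.56434631347656), (20.41862678527832, 18.983287811279297), 81.74519348144531)
2070 [437.84589372 234.99710145] ((550.2842407226562, 113.87045288085938), (63.71599578857422, 21.987062454223633), 81.52222442626953)
```

Call:
move_arm([
  [0,0,0.3,0,0,0],
  [0,0,0.6,0,0,0],
  [0,0,0.8,0,0,0],
  [0,0,0.84,0,0,0],
  [0,0,0.84,0,0,0],
  [0,0,0.84,0,0,0],
  [0,0,0.84,0,0,0],
])

```text
time: 9.88
tool_pos: [0.463, 0.1176, 0.0465]
tool_rot: [3.14, -0.0, 1.425]
contact_force: [-0.2, -1.3, -5.2]
opening: 0.0297
grip_force: 40.0
```

Call:
move_arm([
  [0,0,0.02,0,0,0],
  [0,0,0.04,0,0,0],
  [0,0,0.045,0,0,0],
  [0,0,0.045,0,0,0],
])

```text
time: 10.38
tool_pos: [0.4626, 0.1176, 0.0416]
tool_rot: [3.141, -0.0, 1.425]
contact_force: [-2.6, 0.7, 3.7]
opening: 0.0298
grip_force: 40.0
```

Call:
move_arm([
  [0.07,0.07,0,0,0,0],
  [0.14,0.14,0,0,0,0],
  [0.21,0.21,0,0,0,0],
  [0.28,0.28,0,0,0,0],
  [0.28,0.28,0,0,0,0],
  [0.28,0.28,0,0,0,0],
])

```text
time: 11.12
tool_pos: [0.4957, 0.1418, 0.0417]
tool_rot: [3.138, -0.001, 1.425]
contact_force: [3.1, 2.8, 2.8]
opening: 0.0302
grip_force: 40.0
```

Call:
move_arm([
  [0,0.02,0,0,0,0],
  [0,0.035,0,0,0,0],
  [0,0.05,0,0,0,0],
  [0,0.05,0,0,0,0],
])

```text
time: 11.62
tool_pos: [0.4977, 0.1406, 0.0417]
tool_rot: [-3.139, 0.0, 1.425]
contact_force: [-6.2, 2.4, 11.3]
opening: 0.0303
grip_force: 40.0
```

Call:
move_arm([
  [0.02,0,-0.005,0,0,0],
  [0.035,0,-0.005,0,0,0],
  [0.05,0,-0.005,0,0,0],
  [0.05,0,-0.005,0,0,0],
])

```text
time: 12.12
tool_pos: [0.4999, 0.1452, 0.0416]
tool_rot: [-3.141, 0.0, 1.425]
contact_force: [-1.6, -4.2, 3.7]
opening: 0.0296
grip_force: 40.0
```

Call:
move_arm([
  [0.02,0,0,0,0,0],
  [0.03,0,0,0,0,0],
  [0.03,0,0,0,0,0],
])

```text
time: 12.5
tool_pos: [0.4999, 0.1455, 0.0419]
tool_rot: [-3.141, 0.004, 1.425]
contact_force: [-3.4, -17.3, 9.2]
opening: 0.0299
grip_force: 40.0
```

Call:
move_arm([
  [-0.01,0.01,0,0,0,0],
  [-0.01,0.02,0,0,0,0],
  [-0.01,0.02,0,0,0,0],
  [-0.01,0.02,0,0,0,0],
])

```text
time: 13.0
tool_pos: [0.5001, 0.1454, 0.0419]
tool_rot: [-3.137, 0.003, 1.425]
contact_force: [-10.2, -12.0, 13.5]
opening: 0.0299
grip_force: 40.0
```

```bash
cat > st.py <<'E'
from h import *
o=robot.observe();a=np.radians(-8.33);Rj=np.array([[np.cos(a),np.sin(a)],[-np.sin(a),np.cos(a)]])
print("t",o["time"],"jig xy",Rj@(o["tool_pos"][:2]-[.4779,.1297])*1000,"z",o["tool_pos"][2],"Fj",Rj@o["contact_force"][:2],o["contact_force"][2],"M",o["torque"],"rot",o["tool_rot"],"home yaw 1.4254")
E
python3 st.py; sleep 0; python3 st.py
```

```text
t 13.0 jig xy [19.66167625 18.70072736] z 0.041850340094160554 Fj [ -8.37333129 -13.30880809] 13.530034288781415 M [-2.09458193  1.19574754 -0.0891565 ] rot [-3.13729009  0.00344435  1.42519144] home yaw 1.4254
t 13.0 jig xy [19.66167625 18.70072736] z 0.041850340094160554 Fj [ -8.37333129 -13.30880809] 13.530034288781415 M [-2.09458193  1.19574754 -0.0891565 ] rot [-3.13729009  0.00344435  1.42519144] home yaw 1.4254
```

Call:
move_arm([
  [0,0,-0.015,0,0,0],
  [0,0.01,-0.015,0,0,0],
  [0,0.02,-0.015,0,0,0],
  [0,0.02,-0.015,0,0,0],
  [0,0.02,-0.015,0,0,0],
  [0,0.02,-0.015,0,0,0],
])

```text
time: 13.75
tool_pos: [0.5003, 0.1453, 0.0421]
tool_rot: [-3.133, 0.004, 1.425]
contact_force: [-10.3, -9.5, 7.9]
opening: 0.0299
grip_force: 40.0
```

```bash
python3 st.py
python3 - <<'E'
from h import *
w=grab(); np.save("w4.npy",w,allow_pickle=True)
i=w["image"][60:290,180:500]; cv2.imwrite("pics/w4.png",cv2.resize(i,(800,575),interpolation=2)[:,:,::-1])
E
```

```text
t 13.75 jig xy [19.86082136 18.72009384] z 0.04211413049903279 Fj [ -8.78514337 -10.88495781] 7.949546742856072 M [-1.76776889  1.68279386 -0.09887681] rot [-3.1330797   0.00398233  1.42511858] home yaw 1.4254
```

View pics/w4.png

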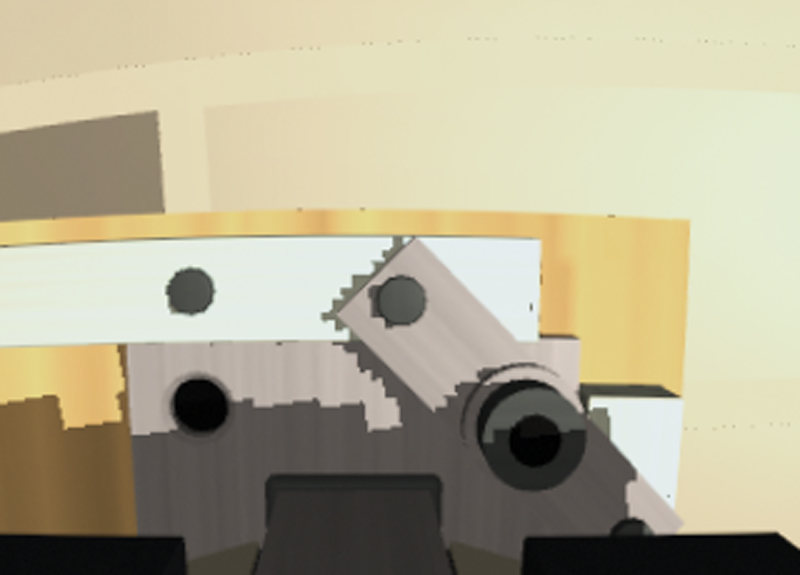

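The crop shows the plate under the bar. Its undrilled corner is in the chip gap at (578,340), and the edges look flush with both fences. I'll add some push on the end fence so friction can't be hiding a light contact.

Call:
move_arm([
  [0,0.01,0,0,0,0],
  [0,0.02,0,0,0,0],
  [0.01,0.02,0,0,0,0],
  [0.01,0.02,0,0,0,0],
  [0.01,0.02,0,0,0,0],
  [0.01,0.02,0,0,0,0],
  [0.01,0.02,0,0,0,0],
])

```text
time: 14.68
tool_pos: [0.5004, 0.1454, 0.0423]
tool_rot: [-3.129, 0.006, 1.425]
contact_force: [-17.7, -13.5, 14.2]
opening: 0.0299
grip_force: 40.0
```

```bash
python3 st.py
python3 - <<'E'
from h import *
w=grab()
hs=cv2.cvtColor(w["image"],cv2.COLOR_RGB2HSV);P=wcloud(w);o=w["obs"];Rt=R.from_euler("xyz",o["tool_rot"])
# end fence face vs plate edge, in tool/jig: depth of plate (z~.02) and fence top (z~.028)
a=np.radians(-8.33);Rj=np.array([[np.cos(a),np.sin(a)],[-np.sin(a),np.cos(a)]])
J=(P[...,:2]-[.4779,.1297])@Rj.T*1000
m=(abs(P[...,2]-.020)<.003); m[:180]=0
for v in (196,198,200,202,204): 
    k=[u for u in range(380,460) if abs(P[v,u,2]-.02)<.0035]; print(v,[ (u,np.round(J[v,u],1),round(P[v,u,2]*1000,1)) for u in (k[-1:] )])
m=(abs(P[...,2]-.020)<.003)&(abs(J[...,0]-20)<55)&(abs(J[...,1]-20)<55)
print("plate max jx,jy",np.percentile(J[m],99.5,axis=0),"plate z",np.median(P[m][:,2]))
# plate left (-x) edge line
e=[(np.nonzero(m[v])[0].min()-.5,v) for v in range(200,240,2)]
b=wplane(w,e,.02)[:,:2].astype(np.float32)*1000;L=cv2.fitLine(b,cv2.DIST_HUBER,0,.01,.01).ravel();print("left edge jx",(Rj@(L[2:]-[477.9,129.7])),np.degrees(np.arctan2(L[1],L[0])))
E
```

```text
t 14.675 jig xy [19.98105172 18.75226117] z 0.042250523276086534 Fj [-15.56333178 -15.9176832 ] 14.231449914877457 M [-2.17756607  2.72627027 -0.13906521] rot [-3.12904145  0.00577826  1.42520647] home yaw 1.4254
196 [(411, array([64.4, 64.3]), np.float64(19.5))]
198 [(411, array([64.5, 63.3]), np.float64(19.2))]
200 [(411, array([64.1, 62.5]), np.float64(21.2))]
202 [(412, array([64.6, 61.5]), np.float64(21.1))]
204 [(411, array([64.3, 60.5]), np.float64(20.6))]
plate max jx,jy [65.2430559  63.90797829] plate z 0.02083399211933125
left edge jx [-25.41918687  52.31803122] 82.20232
```

Forces are now about 15 N on each fence and the corner is home. The tool leans 0.014 rad, so I'll trim that out and check that it holds still.

Call:
move_arm([
  [-0.003,-0.003,0,-0.002,0.001,0],
  [-0.005,-0.005,0,-0.004,0.002,0],
  [-0.005,-0.005,0,-0.004,0.002,0],
  [-0.005,-0.005,0,-0.004,0.002,0],
  [-0.005,-0.005,0,-0.004,0.002,0],
  [-0.005,-0.005,0,-0.004,0.002,0],
])

```text
time: 15.48
tool_pos: [0.5001, 0.1453, 0.0417]
tool_rot: [3.141, -0.001, 1.425]
contact_force: [-14.6, -11.3, 8.1]
opening: 0.0298
grip_force: 40.0
```

```bash
python3 st.py
```

```text
t 15.475 jig xy [19.71938867 18.63535911] z 0.04167878334395139 Fj [-12.85541988 -13.26473267] 8.067459475338381 M [-2.076812    2.43647821 -0.18419435] rot [ 3.14128546e+00 -1.10783447e-03  1.42492907e+00] home yaw 1.4254
```

Call:
move_arm([
  [0,0,0,0,0,0],
  [0,0,0,0,0,0],
  [0,0,0,0,0,0],
  [0,0,0,0,0,0],
  [0,0,0,0,0,0],
  [0,0,0,0,0,0],
  [0,0,0,0,0,0],
  [0,0,0,0,0,0],
])

```text
time: 16.48
tool_pos: [0.5001, 0.1453, 0.0417]
tool_rot: [3.141, -0.001, 1.425]
contact_force: [-14.4, -11.3, 8.9]
opening: 0.0296
grip_force: 40.0
```

```bash
python3 st.py
```

```text
t 16.475 jig xy [19.73066342 18.6588251 ] z 0.041681242465311005 Fj [-12.63156838 -13.28981011] 8.8809787625629 M [-2.05774959  2.47426586 -0.20515364] rot [ 3.14122731e+00 -1.14147145e-03  1.42499595e+00] home yaw 1.4254
```

The foot is steady, flat and square, with about 13 N on each fence. I'm handing in now.

```bash
python3 -c "
from cell import robot
print(robot.hand_in())"
```

```text
the job is handed in; nothing more can be done
None
```

I handed the job in with the post foot held flat and square under the guide bush, its undrilled corner home and about 13 N measured towards each fence, steady for the last second before hand-in; the hand-in returned no verdict, and I didn't move the finished foot or anything else.

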